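# Shift the air selector into third

## Robot

A 7-joint arm with a two-finger parallel gripper is mounted at the origin on a cart in front of the work surface, level with it; the furniture and walls round the work are solid. World frame = base frame: x ahead of the robot, y to its left, z up, the work surface at z = 0. Lengths are in m, angles in rad, forces in N, time in s.
With the tool pointing down it reaches from about 0.425 to 0.925 m from the base axis. Payload 6.8 kg.
Tool frame: the origin (TCP) lies between the finger pads; the fingertips stand r.tip_reach ahead of it and the grasp point (between the pads) lies 11 mm behind it (r.tip_reach is the distance from the TCP to the fingertips, in m); z points along the fingers, y is the direction in which the jaws open and shut (so a half turn about z gives the same grasp; the last joint's range is limited). The gripper opens to 85 mm and grips with 20 to 120 N. Pads are 22 mm wide; open, the fingers measure 114 mm over their backs; the gripper's body (76 mm by 85 mm) begins 54 mm behind the grasp point. The pads swing forward as they close: fully open they stand 13 mm farther back than shut.
Start: joints at [1.185, 0.477, 0.022, 1.555, -0.011, 1.109, -0.083], TCP at [0.185, -0.649, 0.239] pointing down, gripper open.
Joint ranges: [-2.96, 2.96], [-0.34, 2.1], [-1.41, 1.46], [0.24, 2.44], [-1.37, 4.51], [0.17, 1.92], [-2.96, 2.96]. Speed limits (rad/s): [2.39, 2.39, 3.14, 3.14, 3.14, 3.14, 3.14].

## Interface

Orientations are given as a rotation vector (axis times angle).
In Python, from bench import r, eyes, spotter gives the robot as it stands.
- The arm moves only by the tool carry_out, never from a script. Its argument "series" is text: rows parted by semicolons, each of 5 numbers parted by spaces: the shift along the tool's x, y, z in cm, then the turn about the tool's z in rad, then the opening, from 0 (shut) to 1 (fully open). In form: x y z yaw gripper; .... A call has 1 to 8 rows; each row shifts and turns the commanded pose from where the row before left it, along the tool's axes as they then stand; what a row does not reach is not made up. A row lasts 1/8 s, in which the tool goes at most 62.5 mm and 10.7 degrees, less where a joint would pass 70% of its speed; a pose out of reach is approached as far as the arm can. A call with a gripper value outside its range is refused whole. The fingers move at their own pace and stop on an object; "grip_force" is the grip in N (left out, the last holds). Time passes only in rows, so rows that do not move let the fingers close. It gives the time, the measured TCP pose, the force and the opening at its end, in the units of the state.
- r.get_obs(): the state, without advancing time (a new reading comes with each control period).
- eyes.grab_frame(name): name is "scene" or "top" or "wrist"; returns a dict with "color" (384x512x3 uint8, blue, green, red), "intrinsics" (3x3 intrinsics, pixels), "D" ([k1, k2, p1, p2, k3] as OpenCV has them; the pictures are not rectified), "R" (3x3) and "t" (3): a world point X has camera coordinates R X + t; the wrist camera has in their place "T_tool_cam" (4x4, takes a point from camera to tool coordinates, whose origin is the TCP and whose axes are the flange's). Camera axes: x right, y down, z forward; pixel columns grow to the right and rows downward; lengths in m; the calibration is good to about 2 mm. A picture is of the moment at which its call begins: read the wrist's pose just before it. There is no depth.
- r.hand_in(): hands the job in, once; it reports no verdict.
Trained networks look in a picture, given as the dict that the camera call returned (one of the last four; its "shot" number tells which), for a name from the list of things; names that differ only in an ending like _2 or _b are one class to them, and where a whole thing is asked for, a point or a joint stands for the part that bears it (a point fixed in the world has none). Each returns a list of dicts, best first, with "confidence" (0 to 1); they miss things now and then, are a little off and sometimes report something else, mostly with a low value. They report only what shows in the picture. A call takes as long as a camera call. They do not tell look-alikes from the thing itself.
- spotter.search_frame(picture, query): "uv" ([column, row] in pixels, amid what is visible of it).
- spotter.trace(picture, query): "pixels" (384x512 bool, what is visible of it) and "uv" ([column, row] in pixels, amid what is visible of it).
- spotter.mark_of(picture, query): "uv" ([column, row] in pixels: a listed point, or the origin of a listed thing).
The state is a dict: "clock": time; "joints": joint angles; "qvel": joint speeds; "tau": joint torques, N m; "tcp_pos": TCP position; "orientation": TCP orientation; "contact_force": force on the tool from outside, world axes, zero at the start; "moment": the same for the moment, N m; "grip_width": finger opening in m.
Only numpy, scipy, OpenCV 4.12 (cv2) and the standard library are available. Lean on these libraries where they do the work, as an engineer would, in place of code of your own. Each camera call takes 0.05 s, during which the arm holds its last target.

## Task

The gear-style lever of the press's air selector stands in the first, left-hand column of its H-shaped gate. Push it gently with the fingertips, without gripping it, to the cross channel, across to the right and then forward, away from you, fully home in the third slot (green pips), going into no other slot on the way. Then move clear; leave the pink-and-cream mould, the pot and the blue wax ring where they are.

Things in the scene. Friction and masses are not known exactly. Their poses are not given: they have to be found in the camera images.
- selector: Grey selector box fixed to the bench, an aluminium gate plate on top. Origin: centre of its underside. x points forward (away from the robot), y to its left, z up; yaw within 0.35 rad. Foot 124 x 138 mm (x by y), box 106 x 120, plate 110 x 124 mm, its top 110 mm up, 5 mm thick. Two brass fittings stick out 21 mm from the far side, 45 mm up.
- across (a joint): Sideways tilt of the lever, rad, about the box's x axis; grows to the right (-y). -0.31 first column, 0 second, +0.31 third; slots have about 0.03 rad of play either way; end stops at -0.325 and +0.325. Changes from column to column only while the lever is in the cross channel (|shift| below about 0.04; the round noses of the gate guide it from 0.06).
- shift (a joint): Forward tilt of the lever, rad, grows forward. 0 in the cross channel, +0.285 at the stop of a forward slot, -0.285 at that of a rear slot. Starts anywhere from -0.25 to 0.25, in the first column. Both tilts have dry friction (about 1.2 N at the knob) and stay where they are left; no spring.
- knob (a point): Centre of the lever's black ball knob, 32 mm across, on a steel stick 10 mm thick. The pivot lies 7.5 mm above the bench under the gate's centre, the knob 180 mm from it: about 187 mm up in the middle, 172 mm in the corner slots; it travels about 55 mm to each side and 50 mm forward and back. A 16 mm thick collar sits under the knob.
- third_slot (a point): Point on the plate's top near the end of the third forward slot, where the stick stands when home. The gate: a cross channel along the box's y through its centre, crossed by three columns at y = +31 (first), 0 and -31 mm (third), each with a forward and a rear slot 18 mm wide, ending 41 mm from the centre line. Pips beyond the forward slots: one, two, three; the three are green.
- open_mould: Loose two-colour mould block, 86 x 66 x 24 mm, pink over cream, lying on the bench cover nearer than the selector. Origin: centre of its underside. Must not be moved.
- powder_pot: Loose white pot, 71 mm across, 45 mm high, right of the selector. Origin: centre of its underside. Must not be moved.
- wax_ring: Loose blue wax ring with a stem, 34 x 22 x 4 mm, lying on the bench cover nearer than the selector. Origin: centre of its underside. Must not be moved.
Not all that is in view belongs to the job. Of the things that look like the selector, the larger one is meant.

How it is judged:
On the way:
1. the lever has been moved across the channel to the third column (value of joint across above 0.25 rad and value of joint shift between -0.12 and 0.15 rad), for 0.05 s.
At the end, for the whole second after the job is handed in: The lever stands in the forward slot of the third column, within about 0.05 rad (10 mm at the knob) of its stop (across above 0.25, shift above 0.23), and at rest (value of joint across above 0.25 rad and value of joint shift above 0.23 rad and velocity of joint across between -0.05 and 0.05 rad/s and velocity of joint shift between -0.05 and 0.05 rad/s); the robot touches nothing.
It fails at once if the lever goes into a slot of the second column or the rear slot of the third ((value of joint across between -0.2 and 0.2 rad and value of joint shift above 0.2 rad) or (value of joint across above -0.2 rad and value of joint shift below -0.2 rad)).
It fails at once if the fingers press on the selector or its lever with more than 35 N (forced or gripped) (contact force between the fingers and selector above 35 N).
It fails at once if the mould, the pot or the wax ring is moved by more than 15 mm or lifted (distance of any of open_mould, powder_pot, wax_ring from where it was at the start of the episode above 0.015 m).
It also fails if it takes over 58 s, if anything falls off the work surface, if the arm or the gripper's body presses on something with over 40 N, if the wrist force passes 120 N, or if a joint passes its speed limit or range.

## Working session

There is one attempt and no reset: what is moved stays moved. The work goes in short steps, Python scripts to look and compute and a tool call to move; the robot and the scene stay as the last step left them, time stands still between calls to the robot, and variables do not carry over. Pictures are saved under pics/ and viewed, and the job is handed in when it is done.

Besides the shell and the picture viewer there is one more tool, called after "Call:" by a JSON object that holds its "method" and its "body". carry_out: Moves the arm, as the interface text tells. Its arguments: {"type":"object","properties":{"series":{"type":"string"},"grip_force":{"type":"number"}},"required":["series"]}

```bash
ls; mkdir -p pics; cat > h.py <<'E'
import numpy as np, cv2
from scipy.spatial.transform import Rotation as Rn
from bench import r, eyes, spotter
def ray(p,uv):
    u=cv2.undistortPoints(np.array([[uv]],float),np.array(p['intrinsics']),np.array(p['D']))[0,0]
    R=np.array(p['R']);t=np.array(p['t'])
    return -R.T@t, R.T@np.array([u[0],u[1],1.])
def onz(p,uv,z):
    c,d=ray(p,uv); return c+d*(z-c[2])/d[2]
def tri(obs):
    A=np.zeros((3,3));b=np.zeros(3);
    for p,uv in obs:
        c,d=ray(p,uv);d=d/np.linalg.norm(d);M=np.eye(3)-np.outer(d,d);A+=M;b+=M@c
    X=np.linalg.solve(A,b)
    return X,[np.linalg.norm((np.eye(3)-np.outer(d/np.linalg.norm(d),d/np.linalg.norm(d)))@(X-c)) for c,d in [ray(p,uv) for p,uv in obs]]
def proj(p,X):
    return cv2.projectPoints(np.array(X,float).reshape(-1,1,3),cv2.Rodrigues(np.array(p['R']))[0],np.array(p['t'],float),np.array(p['intrinsics']),np.array(p['D']))[0].reshape(-1,2)
E
python3 - <<'E'
from h import *
o=r.get_obs(); print({k:np.round(v,3) for k,v in o.items()}, r.tip_reach)
for n in ['scene','top']:
    p=eyes.grab_frame(n); cv2.imwrite(f'pics/{n}0.png',p['color'])
    for q in ['selector','knob','third_slot','open_mould','powder_pot','wax_ring']:
        try:
            for d in spotter.mark_of(p,q)[:3]: print(n,q,np.round(d['uv'],1),round(d['confidence'],2))
        except Exception as e: print(n,q,e)
E
```

```text
pics
{'clock': np.float64(0.0), 'joints': array([ 1.185,  0.478,  0.022,  1.556, -0.012,  1.109, -0.083]), 'qvel': array([ 0.001,  0.001, -0.001,  0.001, -0.002,  0.001, -0.001]), 'tau': array([-0.0000e+00, -5.9646e+01,  1.6080e+00, -2.8120e+01,  1.2000e-02,
        9.0000e-03, -0.0000e+00]), 'tcp_pos': array([ 0.185, -0.649,  0.238]), 'orientation': array([-3.11e+00, -4.35e-01,  1.00e-03]), 'contact_force': array([-0.976,  0.369, -0.109]), 'moment': array([ 0.044,  0.027, -0.037]), 'grip_width': np.float64(0.086)} 0.008
scene selector [224.7 203.2] 0.88
scene knob [203.9 153.2] 0.43
scene knob [326.8 220.4] 0.43
scene third_slot [335.6 235.2] 0.92
scene third_slot [242.  167.7] 0.66
scene open_mould [200.7 242.6] 0.61
scene powder_pot [268.8 251.1] 0.72
top selector [347.6 196.5] 0.83
top selector [214.6 175.3] 0.64
top selector [170.9 247.5] 0.46
top knob [359.9 187.6] 0.5
top knob [189.5 174.2] 0.45
top third_slot [362.6 183.3] 0.89
top third_slot [222.1 150.2] 0.58
top open_mould [233.1 240. ] 0.93
top powder_pot [302.5 211.7] 0.63
top wax_ring [171.6 246.1] 0.44
```

View pics/scene0.png

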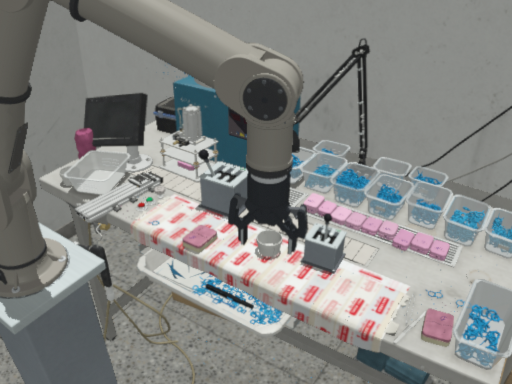

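View pics/top0.png

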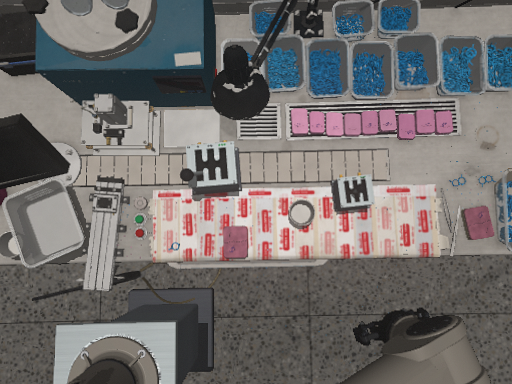

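```bash
python3 - <<'E'
import cv2,numpy as np
a=cv2.imread('pics/scene0.png')[130:270,150:370]; b=cv2.imread('pics/top0.png')[120:260,150:400]
a=cv2.resize(a,None,fx=3.2,fy=2*1.6,interpolation=cv2.INTER_CUBIC);b=cv2.resize(b,None,fx=3.2,fy=3.2,interpolation=cv2.INTER_CUBIC)
cv2.imwrite('pics/sc.png',a);cv2.imwrite('pics/tc.png',b)
E
```

```text
(no output)
```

View pics/sc.png

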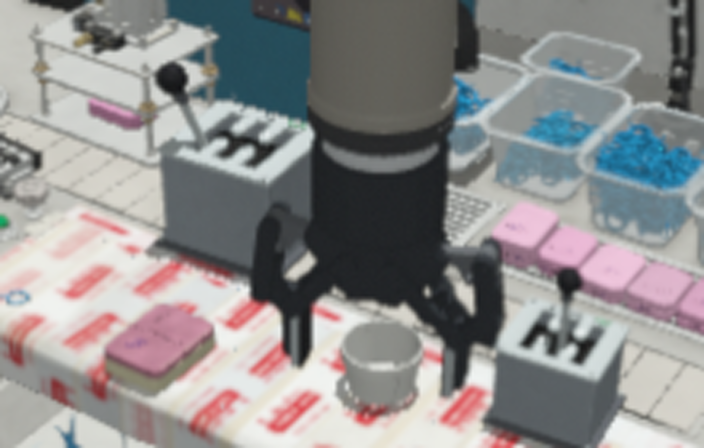

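View pics/tc.png

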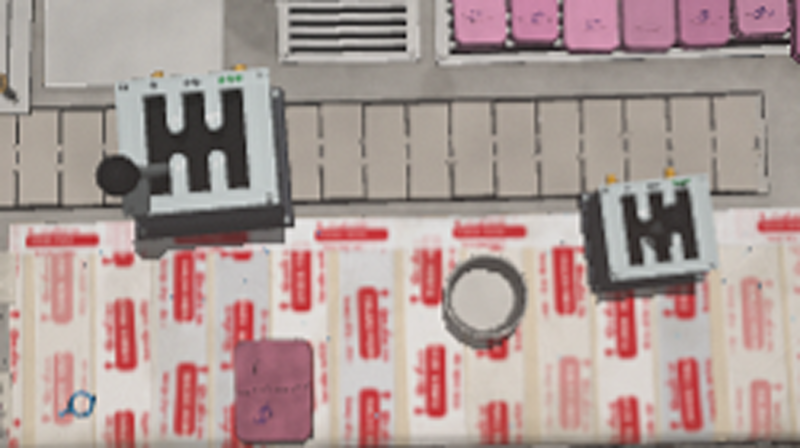

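Two look-alikes are in view. The larger box is at top (212,165) / scene (224,185), and the smaller one at top (352,192) / scene (324,245). The larger one fits the description, and its lever stands in the left column. Next I measure its pose and the knob.

```bash
cat > m.py <<'E'
from h import *
from scipy.optimize import least_squares
def model(x,y,th):
    R=np.array([[np.cos(th),-np.sin(th)],[np.sin(th),np.cos(th)]])
    return lambda P: np.array([[*(R@np.array(q[:2])+[x,y]),q[2]] for q in P])
def knob(a,s):  # box frame guess
    v=np.array([np.tan(s),-np.tan(a),1.]); v/=np.linalg.norm(v); return v*0.18+[0,0,.0075]
C=[(.055,.062,.11),(.055,-.062,.11),(-.055,-.062,.11),(-.055,.062,.11)]
E
python3 - <<'E'
from m import *
p=eyes.grab_frame('top'); s=eyes.grab_frame('scene')
uv=[(185.9,145),(234.4,141.9),(238.4,183.4),(193.4,187)]
print([np.round(onz(p,u,.11),4) for u in uv])
f=lambda v:(proj(p,model(*v)(C))-np.array(uv)).ravel()
P=np.array([onz(p,u,.11) for u in uv]); 
sol=least_squares(f,[P[:,0].mean(),P[:,1].mean(),0]); print(sol.x,np.round(sol.fun,1))
for n,q in (('top',p),('scene',s)):
    k=spotter.trace(q,'knob')
    for d in k: print(n,d['confidence'],d['uv'],d['pixels'].sum())
ku=[(150+118/3.2,120+175/3.2),(150+172/3.2,130+77/3.2)]
X,e=tri([(p,ku[0]),(s,ku[1])]); print('knob',X,e, onz(p,ku[0],.175))
x,y,th=sol.x; R=np.array([[np.cos(th),-np.sin(th)],[np.sin(th),np.cos(th)]])
print('local',R.T@(X[:2]-[x,y]))
M=model(*sol.x)
G=[]
for yy in (.031,0,-.031):
    G.append([(.041,yy+.009,.11),(.041,yy-.009,.11),(-.041,yy-.009,.11),(-.041,yy+.009,.11)])
for n,q in (('top',p),('scene',s)):
    x0,y0=(170,125) if n=='top' else (185,140)
    im=cv2.resize(q['color'][y0:y0+85,x0:x0+90],None,fx=6,fy=6,interpolation=cv2.INTER_CUBIC)
    for Q in [C]+G:
        pp=((proj(q,M(Q))-[x0,y0]+.5)*6).astype(int); cv2.polylines(im,[pp],True,(0,0,255),1)
    cv2.circle(im,tuple(((proj(q,X)[0]-[x0,y0]+.5)*6).astype(int)),4,(0,255,255),-1)
    cv2.imwrite(f'pics/fit_{n}.png',im)
print('mould etc', [ (n,np.round(onz(p,u,0.0),3)) for n,u in (('mould',(235,242)),('pot',(301,213)),('ring',(175,246)))])
print(r.get_obs()['clock'])
E
```

```text
[array([ 0.606 , -0.2044,  0.11  ]), array([ 0.6115, -0.3291,  0.11  ]), array([ 0.5035, -0.3378,  0.11  ]), array([ 0.4967, -0.2233,  0.11  ])]
[ 0.55446514 -0.27369593  0.0855481 ] [ 1.1  0.7  0.6 -1.2  0.9 -0.6 -2.6  1. ]
top 0.59 [188.5, 176.0] 162
scene 0.58 [327.6, 225.5] 113
scene 0.52 [205.1, 158.6] 174
scene 0.3 [199.4, 238.7] 665
knob [ 0.51874472 -0.21830519  0.17451932] [np.float64(0.0008546756505185795), np.float64(0.0008546756505185009)] [ 0.51812303 -0.21772618  0.175     ]
local [-0.03085699  0.05824027]
mould etc [('mould', array([ 0.356, -0.32 ,  0.   ])), ('pot', array([ 0.432, -0.505,  0.   ])), ('ring', array([ 0.349, -0.156,  0.   ]))]
0.9
```

View pics/fit_top.png

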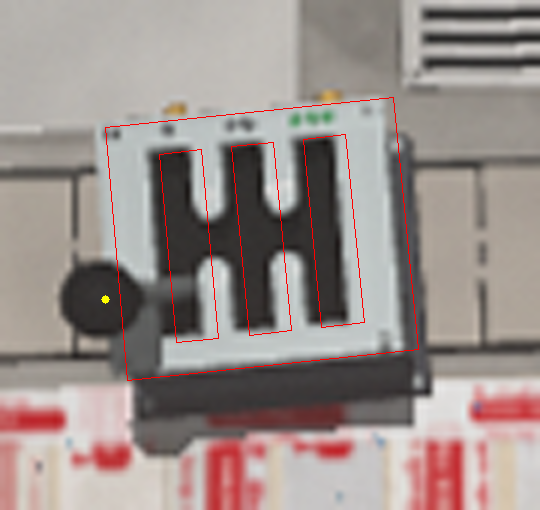

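View pics/fit_scene.png

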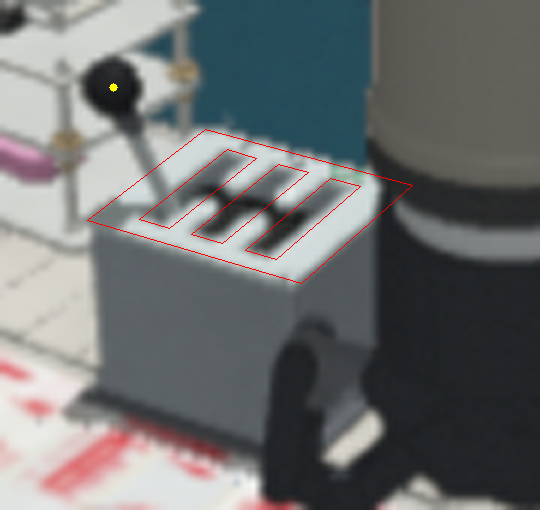

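```bash
python3 - <<'E'
from m import *
p=eyes.grab_frame('top'); s=eyes.grab_frame('scene')
L=[(.041,.040),(.041,.022),(.041,.009),(.041,-.009),(.041,-.022),(.041,-.040),(-.041,-.022),(-.041,-.04),(-.041,.009),(-.041,-.009),(.055,-.062),(-.055,-.062)]
U=[(150,153),(190,150),(224,146),(261,143),(297,139),(336,136),(314,327),(350,322),(240,333),(277,330),(385,98),(405,350)]
U=np.array(U)/6-.5+[170,125]; L=[(*l,.11) for l in L]
S=np.array([(300,282),(382,185)])/6-.5+[185,140]; LS=[(-.055,-.062,.11),(.055,-.062,.11)]
f=lambda v:(proj(p,model(*v)(L))-U).ravel()
f2=lambda v:(proj(s,model(*v)(LS))-S).ravel()
a=least_squares(f,[.55,-.27,.08]).x; print(a,np.round(f(a),1)); print('scene res',np.round(f2(a),1))
b=least_squares(lambda v:np.r_[f(v),f2(v)],a); print(b.x,np.round(b.fun,1))
x,y,th=b.x; R=np.array([[np.cos(th),-np.sin(th)],[np.sin(th),np.cos(th)]])
X,e=tri([(p,(150+118/3.2,120+175/3.2)),(s,(150+172/3.2,130+77/3.2))])
print(X,'local',R.T@(X[:2]-[x,y]))
for sh in (-.285,-.2,-.15,0,.285): print(sh,np.round(knob(-.31,sh),4))
E
```

```text
[ 0.55481326 -0.26922542  0.07470951] [-0.1 -0.1  0.3 -0.3 -0.3 -0.1  0.5 -0.2 -0.5 -0.  -0.  -0.2 -0.6  0.1
  0.4  0.2 -0.4  0.2  0.5  0.1 -0.1  0.   0.4  0.2]
scene res [-1.3 -0.1  3.9 -0.3]
[ 0.55437771 -0.26896472  0.08495017] [-0.3  0.2  0.   0.  -0.6  0.2  0.2 -0.1 -0.8  0.1 -0.3 -0.2 -0.5  0.1
  0.5  0.2 -0.3  0.4  0.5  0.2 -0.5 -0.   0.5  0.1 -1.2 -0.1  3.7 -0.4]
[ 0.51874472 -0.21830519  0.17451932] local [-0.03120613  0.05350024]
-0.285 [-0.0484  0.0529  0.1726]
-0.2 [-0.0341  0.0539  0.1758]
-0.15 [-0.0256  0.0544  0.1772]
0 [0.     0.0549 0.1789]
0.285 [0.0484 0.0529 0.1726]
```

Corner fit: selector centre (0.555, -0.269), yaw ≈ 0.075. Knob at local (-0.031, +0.0535), so shift ≈ -0.18, in the rear slot of the first column. The plan is to push with shut fingers: forward, then right, then forward, with the tool aligned to the selector.

Call:
{"method": "carry_out", "body": {"series": "0 0 -2 0.1 0; 0 0 -1 0.1 0; 3 -4 0 0 0; 4 -5 0 0 0; 4 -5 0 0 0; 4 -5 0 0 0; 4 -5 0 0 0; 4 -5 0 0 0", "grip_force": 20}}

```text
clock: 2.0
tcp_pos: [0.3886, -0.3468, 0.2697]
orientation: [3.138, 0.122, 0.001]
contact_force: [1.2, -0.9, 1.0]
grip_width: 0.0003
```

Call:
{"method": "carry_out", "body": {"series": "3 -4 0 0 0; 3 -4 0 0 0; 1 -2 0 0 0; 0 0 0 0 0; 0 0 0 0 0"}}

```text
clock: 2.62
tcp_pos: [0.449, -0.2446, 0.2693]
orientation: [3.139, 0.12, -0.0]
contact_force: [-0.5, 0.0, 0.1]
grip_width: 0.0001
```

```bash
cat > st.py <<'E'
from m import *
cx,cy,th=.5548,-.2692,.0747
def loc(P):
    d=np.array(P[:2])-[cx,cy]; return np.array([d[0]*np.cos(th)+d[1]*np.sin(th), d[0]*np.sin(th)-d[1]*np.cos(th), P[2]])
def state():
    o=r.get_obs(); Rm=Rn.from_rotvec(o['orientation']).as_matrix()
    print('t',round(float(o['clock']),2),'tcp fwd/right/z',np.round(loc(o['tcp_pos']),4),'yaw err',round(np.arctan2(Rm[1,0],Rm[0,0])-th,3),'F',np.round(o['contact_force'],1),'w',np.round(o['grip_width'],3), 'toolz',np.round(Rm[:,2],3))
    return o,Rm
def wristcam(p,o,Rm):
    T=np.eye(4);T[:3,:3]=Rm;T[:3,3]=o['tcp_pos']; W=T@np.array(p['T_tool_cam']); p=dict(p); p['R']=W[:3,:3].T; p['t']=-W[:3,:3].T@W[:3,3]; return p
E
python3 - <<'E'
from st import *
o,Rm=state()
ps={}
for n in ('scene','top','wrist'):
    p=eyes.grab_frame(n); 
    if n=='wrist': p=wristcam(p,o,Rm)
    cv2.imwrite(f'pics/{n}1.png',p['color'])
    print(n,[(np.round(d['uv'],1),round(d['confidence'],2)) for d in spotter.mark_of(p,'knob')])
E
```

```text
t 2.62 tcp fwd/right/z [-0.1037 -0.0324  0.2693] yaw err 0.002 F [-0.5  0.   0.1] w 0.0 toolz [-0.    -0.001 -1.   ]
scene [(array([324.8, 220.8]), 0.63)]
top [(array([358.4, 185.2]), 0.58), (array([186.1, 175.4]), 0.56)]
wrist [(array([226.8,  98.6]), 0.59)]
```

View pics/scene1.png

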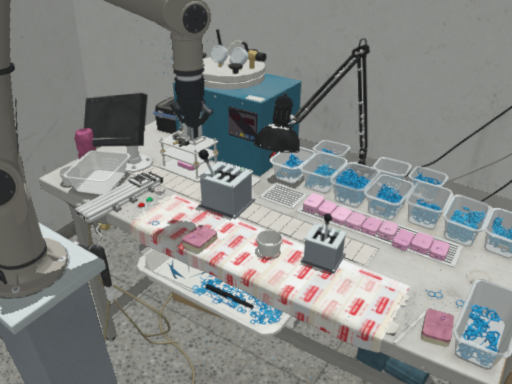

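View pics/top1.png

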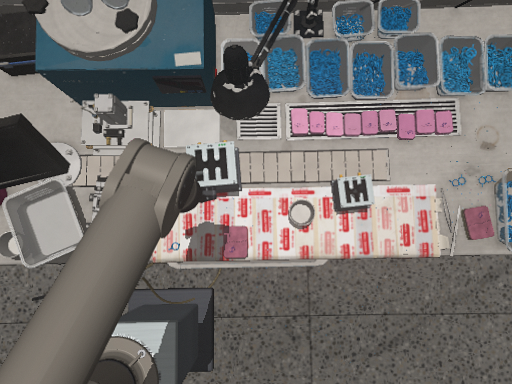

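View pics/wrist1.png

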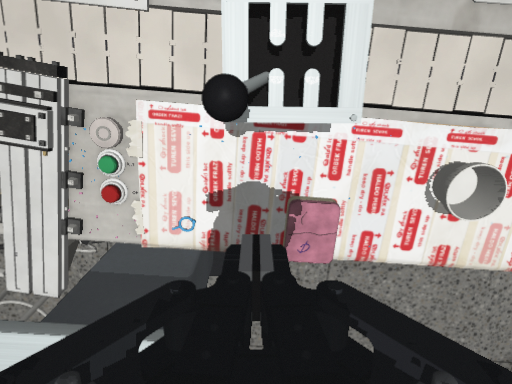

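The wrist view shows the knob at (226,98), the gate, and the wax ring and mould clear to the rear. I'll locate the knob from this view and triangulate the lamp head for clearance.

```bash
python3 - <<'E'
from st import *
o,Rm=state()
w=wristcam(eyes.grab_frame('wrist'),o,Rm); t=eyes.grab_frame('top'); s=eyes.grab_frame('scene')
ku=(226,98)
print('knob wrist@.1755',loc(onz(w,ku,.1755)))
X,e=tri([(w,ku),(t,(186.6,174.7))]);print('tri w+t',loc(X),e)
X,e=tri([(w,ku),(s,(203.6,154.2))]);print('tri w+s',loc(X),e)
L,e=tri([(t,(241,100)),(s,(278,140))]); print('lamp',L,loc(L),e)
# gate corners in wrist: rear slots ends
for uv in [(252,6),(283,38),(316,38),(307,72),(275,72),(345,105)]: print(uv,loc(onz(w,uv,.11)))
E
```

```text
t 2.92 tcp fwd/right/z [-0.1034 -0.0329  0.2693] yaw err 0.002 F [0.1 0.7 0.3] w -0.0 toolz [-0. -0. -1.]
knob wrist@.1755 [-0.03161764 -0.05214661  0.1755    ]
tri w+t [-0.03210605 -0.0535505   0.17421817] [np.float64(0.0013713130912679174), np.float64(0.0013713130912679538)]
tri w+s [-0.0318712  -0.05262975  0.17415143] [np.float64(0.00043634935369106476), np.float64(0.00043634935369104476)]
lamp [ 0.7013631  -0.35631168  0.18366375] [0.13965318 0.09780683 0.18366375] [np.float64(0.006621446241655451), np.float64(0.006621446241655534)]
(252, 6) [ 0.04008471 -0.03492942  0.11      ]
(283, 38) [ 0.01633745 -0.00890928  0.11      ]
(316, 38) [0.01640679 0.01880238 0.11      ]
(307, 72) [-0.01036545  0.01257771  0.11      ]
(275, 72) [-0.01043765 -0.01507897  0.11      ]
(345, 105) [-0.03779555  0.04773116  0.11      ]
```

```bash
python3 - <<'E'
import cv2
a=cv2.imread('pics/wrist1.png')[0:140,190:390]
cv2.imwrite('pics/wc.png',cv2.resize(a,None,fx=4,fy=4,interpolation=cv2.INTER_CUBIC))
E
```

```text
(no output)
```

View pics/wc.png

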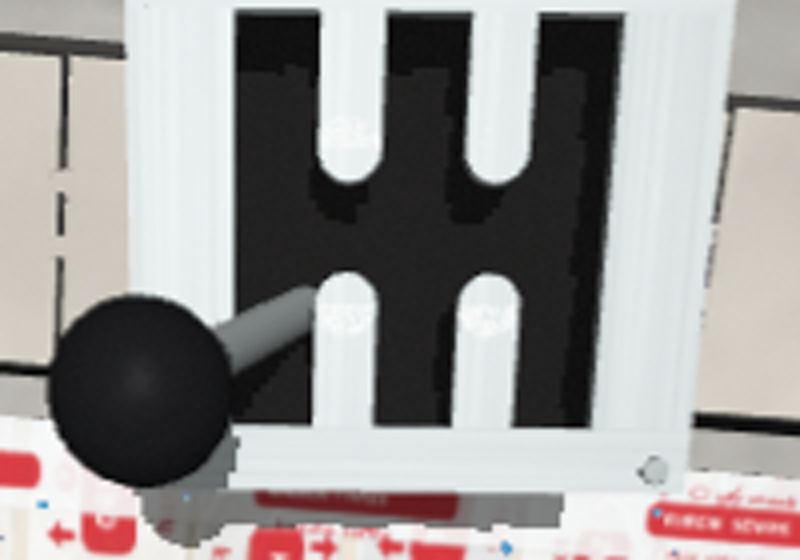

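```bash
python3 - <<'E'
from st import *
o,Rm=state()
w=wristcam(eyes.grab_frame('wrist'),o,Rm)
for n,uv in dict(nUL=(277,46),nUR=(314.5,46),nLL=(276.2,67.8),nLR=(312.5,67.8),FL=(248.7,2.5),FR=(346,3.2),RR=(338,107),R2l=(283.5,106.5),R2r=(304,106.8)).items(): print(n,np.round(loc(onz(w,uv,.11))*1000,1))
print(np.round(loc(onz(w,(225,97.8),.1755))*1000,1))
E
```

```text
t 3.08 tcp fwd/right/z [-0.1031 -0.0334  0.2693] yaw err 0.003 F [ 0.1 -0.4 -0.5] w -0.0 toolz [-0.  0. -1.]
nUL [ 10.5 -14.4 110. ]
nUR [ 10.6  17.3 110. ]
nLL [ -6.7 -14.7 110. ]
nLR [ -6.6  16.6 110. ]
FL [ 42.9 -38.2 110. ]
FR [ 42.7  41.1 110. ]
RR [-39.2  41.1 110. ]
R2l [-38.9  -7.5 110. ]
R2r [-39.1  10.8 110. ]
[-31.2 -53.4 175.5]
```

Wrist view gives the gate centre at (+1.9,+1.3) mm in my local frame and the knob at (-31,-53). Lowering behind the knob with about 17 mm clearance.

Call:
{"method": "carry_out", "body": {"series": "0 -2 0 0 0; 1 0 3 0 0; 1 0 3 0 0; 0.8 0 4.1 0 0; 0 0 0 0 0; 0 0 0 0 0"}}

```text
clock: 3.88
tcp_pos: [0.4763, -0.2207, 0.1695]
orientation: [3.139, 0.123, 0.001]
contact_force: [0.2, 0.8, -0.2]
grip_width: -0.0001
```

```bash
python3 - <<'E'
from st import *
o,Rm=state()
for n in ('scene','wrist'):
    p=eyes.grab_frame(n); cv2.imwrite(f'pics/{n}2.png',p['color'])
    if n=='scene': cv2.imwrite('pics/scene2c.png',cv2.resize(p['color'][110:230,140:300],None,fx=4.5,fy=4.5,interpolation=cv2.INTER_CUBIC))
E
```

```text
t 3.88 tcp fwd/right/z [-0.0746 -0.0542  0.1695] yaw err 0.004 F [ 0.2  0.8 -0.2] w -0.0 toolz [ 0.001 -0.    -1.   ]
```

View pics/scene2c.png

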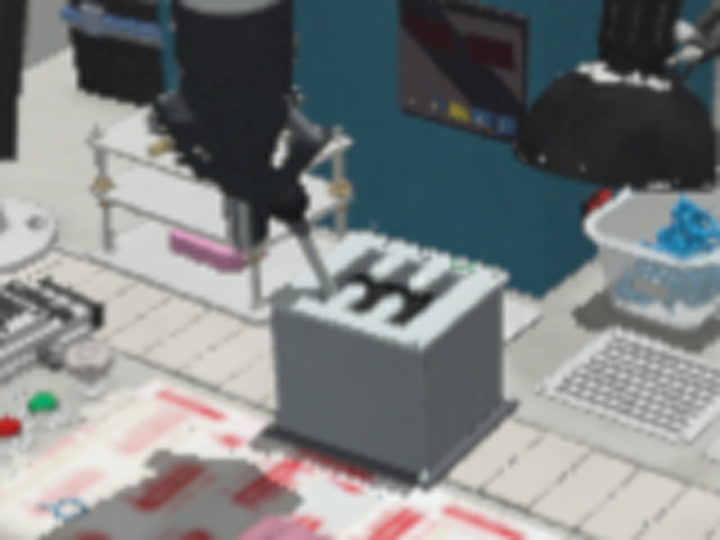

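View pics/wrist2.png

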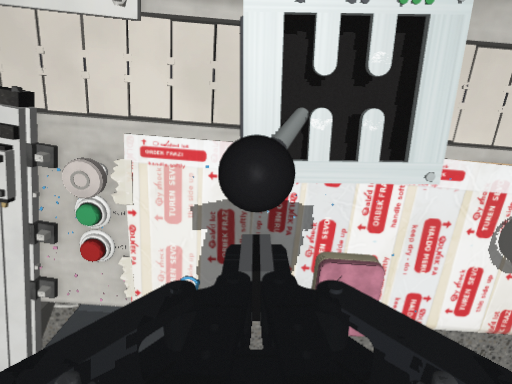

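Fingertips (256,240) line up with the knob (257,172). Pushing forward gently.

Call:
{"method": "carry_out", "body": {"series": "1 0 0 0 0; 0.5 0 0 0 0; 0.5 0 0 0 0; 0.6 0 0 0 0; 0.6 0 0 0 0; 0.6 0 0 0 0; 0.5 0 0 0 0; 0 0 0 0 0"}}

```text
clock: 4.97
tcp_pos: [0.5194, -0.2178, 0.1682]
orientation: [3.139, 0.123, 0.001]
contact_force: [-1.7, 0.3, -0.1]
grip_width: -0.0001
```

```bash
cat > lookw.py <<'E'
import sys
from st import *
o,Rm=state()
for i in range(1):
    p=wristcam(eyes.grab_frame('wrist'),o,Rm); cv2.imwrite(f'pics/w{sys.argv[1]}.png',p['color'])
for d in spotter.mark_of(p,'knob')[:2]:
    print(np.round(d['uv'],1),round(d['confidence'],2),'knob loc@.18',np.round(loc(onz(p,d['uv'],.18))*1000,1))
for d in spotter.trace(p,'knob')[:1]:
    m=d['pixels'].astype(np.uint8); ys,xs=np.where(m); print('mask',xs.min(),xs.max(),ys.min(),ys.max())
E
python3 lookw.py 3
```

```text
t 4.97 tcp fwd/right/z [-0.0315 -0.0539  0.1682] yaw err 0.003 F [-1.7  0.3 -0.1] w -0.0 toolz [ 0. -0. -1.]
[257.1 215.6] 0.71 knob loc@.18 [ -5.4 -52.1 180. ]
mask 216 306 153 252
```

View pics/w3.png

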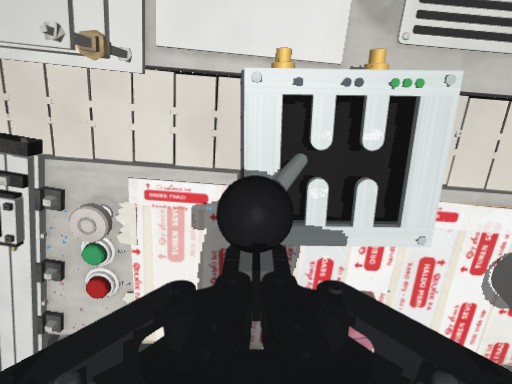

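In contact: knob at about -4.5 mm. I need roughly +2, so another 7 mm.

Call:
{"method": "carry_out", "body": {"series": "0.4 0 0 0 0; 0.3 0 0 0 0; 0 0 0 0 0; 0 0 0 0 0"}}

```text
clock: 5.62
tcp_pos: [0.5259, -0.2174, 0.1683]
orientation: [3.139, 0.122, 0.0]
contact_force: [-1.1, -0.4, 0.2]
grip_width: -0.0001
```

```bash
python3 lookw.py 4; python3 -c "
import cv2
a=cv2.imread('pics/w4.png')[50:270,190:480];cv2.imwrite('pics/w4c.png',cv2.resize(a,None,fx=2.6,fy=2.6,interpolation=cv2.INTER_CUBIC))"
```

```text
t 5.62 tcp fwd/right/z [-0.0249 -0.0539  0.1683] yaw err 0.003 F [-1.1 -0.4  0.2] w -0.0 toolz [ 0. -0. -1.]
[256.1 216.2] 0.86 knob loc@.18 [  0.9 -52.5 180. ]
[314.2 146.3] 0.59 knob loc@.18 [ 29.8 -30.2 180. ]
mask 216 306 159 252
```

View pics/w4c.png

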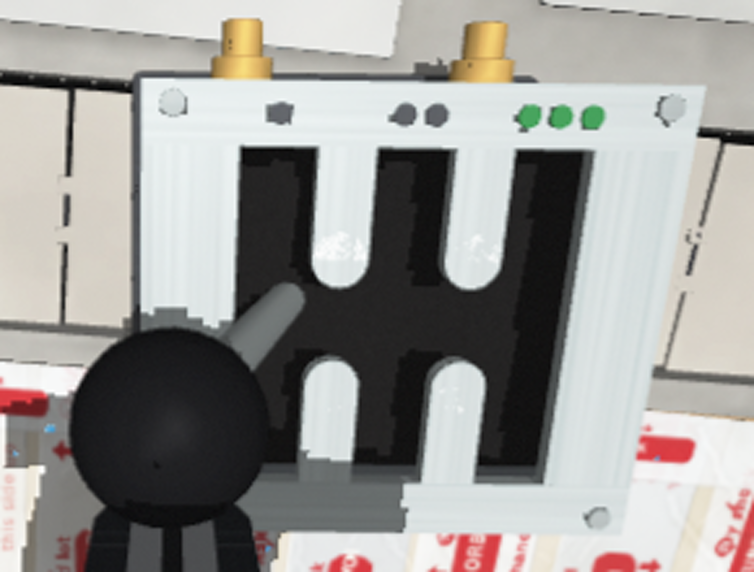

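In the channel, and the three green pips are confirmed at the right-hand column. Before going to the left side I check the press's clearance.

```bash
python3 - <<'E'
from st import *
o,Rm=state()
t=eyes.grab_frame('top'); s=eyes.grab_frame('scene')
cv2.imwrite('pics/p_t.png',cv2.resize(t['color'][80:200,60:250],None,fx=4,fy=4,interpolation=cv2.INTER_CUBIC))
cv2.imwrite('pics/p_s.png',cv2.resize(s['color'][90:230,120:280],None,fx=4,fy=4,interpolation=cv2.INTER_CUBIC))
E
```

```text
t 5.78 tcp fwd/right/z [-0.025  -0.0539  0.1683] yaw err 0.003 F [-0.5  0.5 -0.2] w -0.0 toolz [ 0. -0. -1.]
```

View pics/p_t.png

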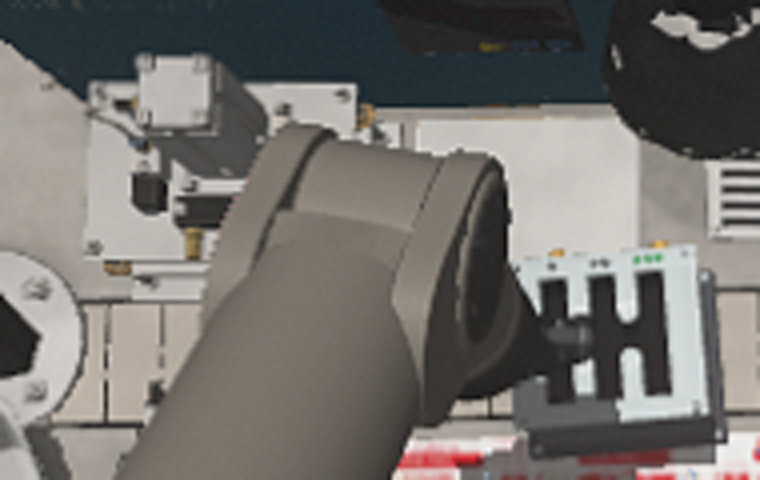

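View pics/p_s.png

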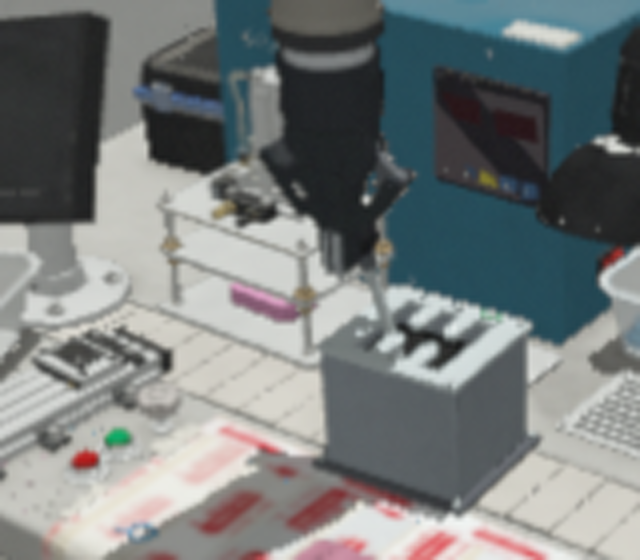

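```bash
python3 - <<'E'
from st import *
t=eyes.grab_frame('top'); s=eyes.grab_frame('scene')
for a in [(150,145),(150,101),(154,150)]:
  for z in (0,.1,.15,.2): print(a,z,np.round(loc(onz(t,a,z)),3))
print(tri([(t,(150,145)),(s,(197.5,151))])); print(tri([(t,(150,145)),(s,(197.5,163))]))
for z in (.1,.15): print(np.round(loc(onz(s,(197.5,151),z)),3))
E
```

```text
(150, 145) 0 [ 0.092 -0.178  0.   ]
(150, 145) 0.1 [ 0.067 -0.155  0.1  ]
(150, 145) 0.15 [ 0.054 -0.143  0.15 ]
(150, 145) 0.2 [ 0.042 -0.131  0.2  ]
(150, 101) 0 [ 0.22  -0.169  0.   ]
(150, 101) 0.1 [ 0.184 -0.147  0.1  ]
(150, 101) 0.15 [ 0.166 -0.135  0.15 ]
(150, 101) 0.2 [ 0.148 -0.124  0.2  ]
(154, 150) 0 [ 0.077 -0.168  0.   ]
(154, 150) 0.1 [ 0.053 -0.145  0.1  ]
(154, 150) 0.15 [ 0.041 -0.134  0.15 ]
(154, 150) 0.2 [ 0.029 -0.123  0.2  ]
(array([ 0.60691172, -0.11587532,  0.11840266]), [np.float64(0.0016940245756478945), np.float64(0.001694024575647908)])
(array([ 0.61941431, -0.10182876,  0.06414357]), [np.float64(0.0013471002602560961), np.float64(0.0013471002602561783)])
[ 0.093 -0.17   0.1  ]
[ 0.014 -0.11   0.15 ]
```

The press top is about 0.12 m high, below the fingertips at 0.16, so the left side is free. Going round the knob at this height.

Call:
{"method": "carry_out", "body": {"series": "-1.5 0 0 0 0; 0 -2 0 0 0; 0 -2.2 0 0 0; 2 0 0 0 0; 2.2 0 0 0 0; 0 0 0 0 0; 0 0 0 0 0"}}

```text
clock: 6.85
tcp_pos: [0.5485, -0.1728, 0.1681]
orientation: [-3.139, -0.123, 0.002]
contact_force: [-0.0, -0.2, -0.8]
grip_width: 0.0001
```

```bash
python3 lookw.py 5
```

```text
t 6.85 tcp fwd/right/z [ 0.0009 -0.0966  0.1681] yaw err 0.004 F [-0.  -0.2 -0.8] w 0.0 toolz [-0.001  0.    -1.   ]
[353.1 271.2] 0.9 knob loc@.18 [  1.4 -53.  180. ]
mask 316 391 194 299
```

View pics/w5.png

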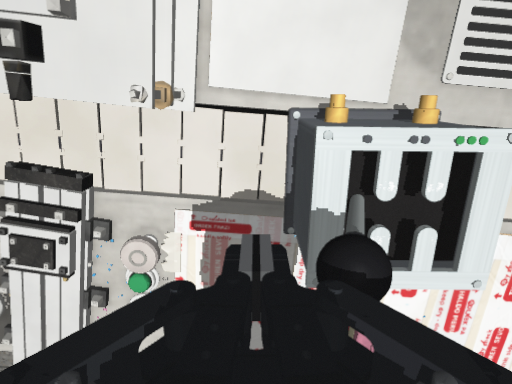

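Tool sits left of the knob (354,268) without touching it. Pushing right along the channel.

Call:
{"method": "carry_out", "body": {"series": "0 0.8 0 0 0; 0 0.6 0 0 0; 0 0.6 0 0 0; 0 0.6 0 0 0; 0 0.6 0 0 0; 0 0.6 0 0 0; 0 0.6 0 0 0; 0 0 0 0 0"}}

```text
clock: 8.0
tcp_pos: [0.5528, -0.2183, 0.1682]
orientation: [3.139, 0.12, -0.0]
contact_force: [0.3, 0.5, -0.1]
grip_width: -0.0005
```

```bash
python3 lookw.py 6
```

```text
t 8.0 tcp fwd/right/z [ 0.0018 -0.0509  0.1682] yaw err 0.002 F [ 0.3  0.5 -0.1] w -0.0 toolz [-0.    -0.001 -1.   ]
[329.7 283.7] 0.76 knob loc@.18 [ -4.1 -17.  180. ]
mask 292 367 200 292
```

View pics/w6.png

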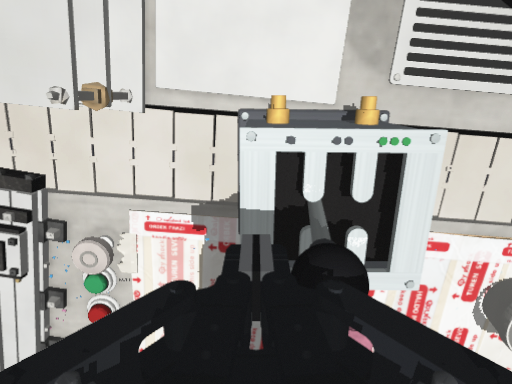

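```bash
python3 - <<'E'
from st import *
o,Rm=state()
w=wristcam(eyes.grab_frame('wrist'),o,Rm); cv2.imwrite('pics/w6c.png',cv2.resize(w['color'][140:320,200:420],None,fx=3.5,fy=3.3,interpolation=cv2.INTER_CUBIC))
for uv in [(330,281),(330,278)]:
    print(np.round(loc(onz(w,uv,.1865))*1000,1))
# reprojected knobs for candidate shift
for sh in (-.06,-.04,-.02,0,.02):
  k=knob(-.09,sh); f,ri,z=k[0]+.0019,-k[1]+.0013,k[2]
  X=[cx+f*np.cos(th)+ri*np.sin(th), cy+f*np.sin(th)-ri*np.cos(th), z]; print(sh,np.round(proj(w,X)[0],1),np.round(loc(X)*1000,1))
E
```

```text
t 8.15 tcp fwd/right/z [ 0.0018 -0.0517  0.1681] yaw err 0.003 F [0.2 0.5 1.2] w 0.0 toolz [-0. -0. -1.]
[  1.4 -19.5 186.5]
[  2.9 -19.6 186.5]
-0.06 [339.1 302.2] [ -8.8 -14.8 186.5]
-0.04 [339.9 295.2] [ -5.3 -14.9 186.6]
-0.02 [340.6 287.9] [ -1.7 -14.9 186.7]
0 [341.3 280.4] [  1.9 -14.9 186.8]
0.02 [342.  272.8] [  5.5 -14.9 186.7]
```

View pics/w6c.png

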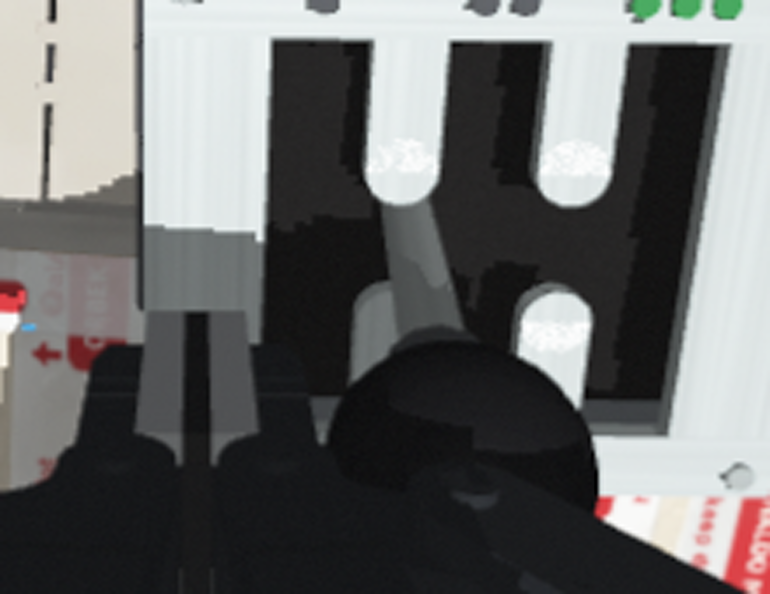

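Shift is about 0 and the knob is at right ≈ -19.5 mm (contact offset 32 mm). Continuing.

Call:
{"method": "carry_out", "body": {"series": "0 0.6 0 0 0; 0 0.6 0 0 0; 0 0.6 0 0 0; 0 0.6 0 0 0; 0 0.6 0 0 0; 0 0.6 0 0 0; 0 0.6 0 0 0; 0 0 0 0 0"}}

```text
clock: 9.2
tcp_pos: [0.556, -0.26, 0.1682]
orientation: [3.139, 0.121, -0.0]
contact_force: [0.2, -0.4, -0.6]
grip_width: 0.0001
```

```bash
python3 lookw.py 7
```

```text
t 9.2 tcp fwd/right/z [ 0.0019 -0.009   0.1682] yaw err 0.002 F [ 0.2 -0.4 -0.6] w 0.0 toolz [-0.    -0.001 -1.   ]
[329.6 284.6] 0.88 knob loc@.18 [ -4.5  24.9 180. ]
mask 273 368 195 293
```

View pics/w7.png

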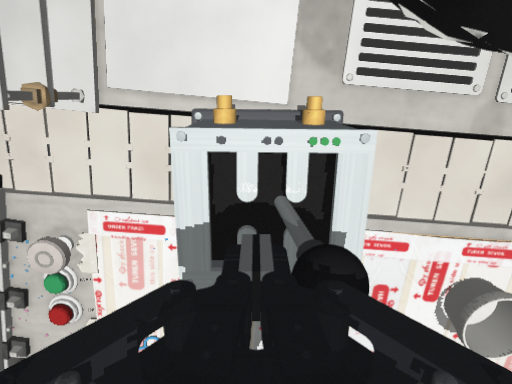

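Knob is at right ≈ +22 mm. The lamp head now shows at (460,20), so before the forward push I need its clearance from the gripper and wrist camera.

```bash
python3 - <<'E'
from st import *
o,Rm=state()
w=wristcam(eyes.grab_frame('wrist'),o,Rm); print('cam in tool',np.round(w['T_tool_cam'],3))
t=eyes.grab_frame('top'); s=eyes.grab_frame('scene')
cv2.imwrite('pics/l_t.png',cv2.resize(t['color'][30:200,150:300],None,fx=3.4,fy=3.4,interpolation=cv2.INTER_CUBIC))
cv2.imwrite('pics/l_s.png',cv2.resize(s['color'][70:250,170:320],None,fx=3.3,fy=3.3,interpolation=cv2.INTER_CUBIC))
a=cv2.imread('pics/l_t.png');b=cv2.imread('pics/l_s.png')
a=cv2.resize(a,(390,442));b=cv2.resize(b,(368,442));cv2.imwrite('pics/l.png',np.hstack([a,b]))
E
```

```text
t 9.35 tcp fwd/right/z [ 0.002  -0.0099  0.1682] yaw err 0.003 F [ 0.3  0.4 -0.7] w 0.0 toolz [-0. -0. -1.]
cam in tool [[ 0.001 -0.957 -0.288  0.073]
 [ 1.     0.001  0.001  0.001]
 [-0.001 -0.288  0.957 -0.135]
 [ 0.     0.     0.     1.   ]]
```

View pics/l.png

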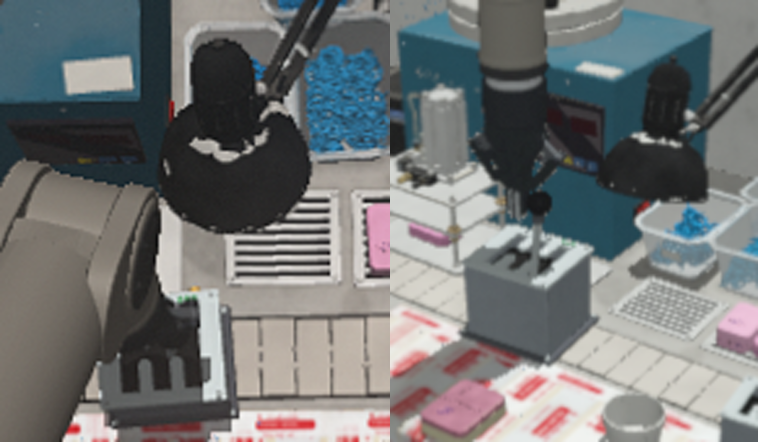

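```bash
python3 - <<'E'
from st import *
t=eyes.grab_frame('top'); s=eyes.grab_frame('scene')
a=np.linspace(0,2*np.pi,181)
def circ(v,tx=0,ty=0):
    return np.c_[v[0]+v[3]*np.cos(a),v[1]+v[3]*np.sin(a),v[2]+v[3]*(v[4]*np.cos(a)+v[5]*np.sin(a))]
def f(v):
    A=proj(t,circ(v));B=proj(s,circ(v))
    return np.array([A[:,0].min()-211.5,A[:,0].max()-269.2,A[:,1].max()-119.2,B[:,0].min()-255.6,B[:,0].max()-298.4,B[:,1].max()-152.7, 5*v[4],5*v[5]])
q=least_squares(f,[.72,-.37,.25,.07,0,0]); print(q.x,np.round(q.fun,1)); print(loc(q.x))
P=circ(q.x); m=P[:,0].argmin(); print('nearest rim',loc(P[m]))
o=r.get_obs()
d=np.hypot(*(np.array([loc(X)[:2] for X in P])-[.027,.024]).T); print(d.min())
E
```

```text
[ 0.7215127  -0.34948658  0.17157889  0.06911202 -0.01479023  0.13744606] [ 0.4 -0.7  0.2 -0.5  0.8 -0.1 -0.1  0.7]
[0.16025595 0.09250454 0.17157889]
nearest rim [0.09133666 0.08734667 0.17260107]
0.08073806556869907
```

The lamp rim is about 69 mm in radius, centred at local (0.160, 0.093), and 0.17 m up. That leaves the gripper enough room, but the wrist camera sits 73 mm ahead of the tool and would come close. So I finish the sideways push first, then turn the tool so the camera faces left for the forward push.

Call:
{"method": "carry_out", "body": {"series": "0 0.6 0 0 0; 0 0.6 0 0 0; 0 0.6 0 0 0; 0 0.6 0 0 0; 0 0.4 0 0 0; 0 0.3 0 0 0; 0 0 0 0 0; 0 0 0 0 0"}}

```text
clock: 10.6
tcp_pos: [0.5587, -0.2903, 0.1685]
orientation: [3.139, 0.122, 0.001]
contact_force: [0.0, 0.1, -0.7]
grip_width: -0.0001
```

```bash
python3 lookw.py 8; python3 - <<'E'
from st import *
o,Rm=state(); print(np.round(o['joints'],2))
w=wristcam(eyes.grab_frame('wrist'),o,Rm)
for ac in (.25,.28,.31,.325):
 for sh in (-.03,0,.03):
  k=knob(ac,sh); f,ri,z=k[0]+.0019,-k[1]+.0013,k[2]
  X=[cx+f*np.cos(th)+ri*np.sin(th), cy+f*np.sin(th)-ri*np.cos(th), z]; print(ac,sh,np.round(proj(w,X)[0],1),np.round(loc(X)*1000,1))
E
```

```text
t 10.6 tcp fwd/right/z [0.0024 0.0213 0.1685] yaw err 0.003 F [ 0.   0.1 -0.7] w -0.0 toolz [ 0.001 -0.001 -1.   ]
[323.8 278.2] 0.67 knob loc@.18 [ -1.   52.6 180. ]
[441.5 300.9] 0.15 knob loc@.18 [-12.3 106.2 180. ]
mask 251 362 197 290
t 10.75 tcp fwd/right/z [0.0023 0.0211 0.1685] yaw err 0.003 F [-0.4  0.5  0.6] w -0.0 toolz [ 0. -0. -1.]
[ 0.51  0.48 -0.18  1.73  0.1   0.94 -1.2 ]
0.25 -0.03 [309.2 285.2] [ -3.3  45.8 181.8]
0.25 0 [309.9 274.7] [  1.9  45.8 181.9]
0.25 0.03 [310.5 263.8] [  7.1  45.8 181.8]
0.28 -0.03 [320.5 283.3] [ -3.3  51.  180.4]
0.28 0 [321.4 273. ] [  1.9  51.  180.5]
0.28 0.03 [322.  262.2] [  7.1  51.  180.4]
0.31 -0.03 [331.5 281.3] [ -3.2  56.2 178.9]
0.31 0 [332.4 271.1] [  1.9  56.2 178.9]
0.31 0.03 [333.2 260.6] [  7.   56.2 178.9]
0.325 -0.03 [336.8 280.2] [ -3.2  58.8 178. ]
0.325 0 [337.7 270.2] [  1.9  58.8 178.1]
0.325 0.03 [338.6 259.7] [  7.   58.8 178. ]
```

View pics/w8.png

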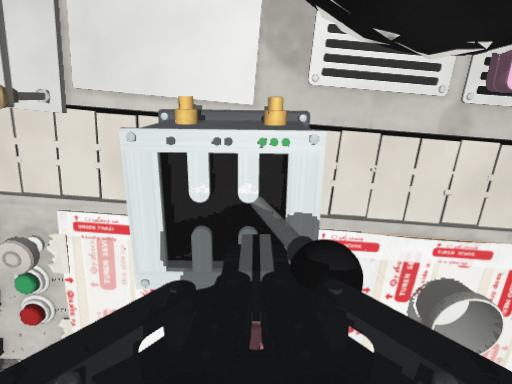

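Across ≈ 0.29, shift ≈ 0, shown by the ball at (326,274). A few mm more, then back off left.

Call:
{"method": "carry_out", "body": {"series": "0 0.3 0 0 0; 0 0.2 0 0 0; 0 0 0 0 0; 0 0 0 0 0"}}

```text
clock: 11.3
tcp_pos: [0.5589, -0.2952, 0.1683]
orientation: [3.139, 0.122, 0.0]
contact_force: [-1.0, 0.4, -0.4]
grip_width: -0.0001
```

```bash
python3 lookw.py 9;python3 - <<'E'
import cv2
a=cv2.imread('pics/w9.png')[120:320,200:420]
cv2.imwrite('pics/w9c.png',cv2.resize(a,None,fx=3,fy=3,interpolation=cv2.INTER_CUBIC))
E
```

```text
t 11.3 tcp fwd/right/z [0.0022 0.0262 0.1683] yaw err 0.003 F [-1.   0.4 -0.4] w -0.0 toolz [ 0. -0. -1.]
[324.2 276.6] 0.71 knob loc@.18 [ -0.2  57.5 180. ]
mask 247 360 196 289
```

View pics/w9c.png

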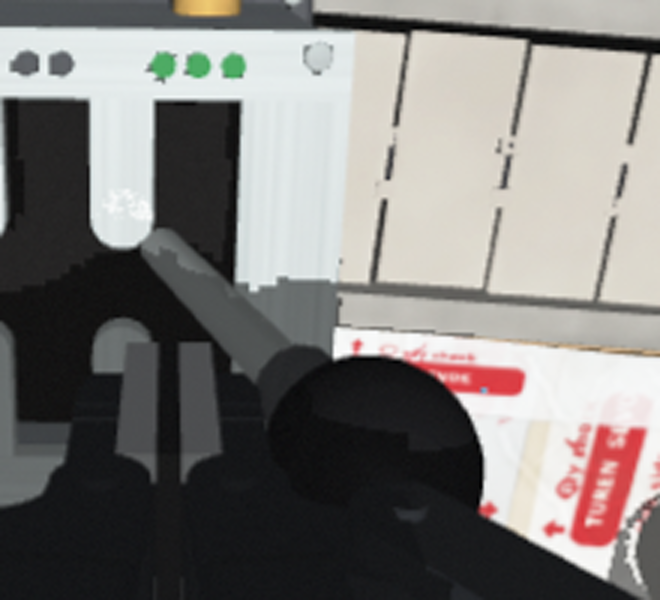

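Knob at right ≈ 57 mm (across ≈ 0.31), shift ≈ 0: third column reached. Backing off and turning.

Call:
{"method": "carry_out", "body": {"series": "0 -1 0 0 0; 0 -1 0 0 0; -2.5 0 0 0 0; -2.5 0 0 0 0; 0 0 0 -0.17 0; 0 0 0 -0.17 0; 0 0 0 -0.17 0; 0 0 0 -0.17 0"}}

```text
clock: 12.45
tcp_pos: [0.5077, -0.278, 0.1685]
orientation: [2.915, 1.172, 0.0]
contact_force: [0.0, -0.8, -0.6]
grip_width: -0.0004
```

Call:
{"method": "carry_out", "body": {"series": "0 0 0 -0.17 0; 0 0 0 -0.17 0; 0 0 0 -0.17 0; 0 0 0 -0.17 0; 0 0 0 -0.17 0; 0 0 0 -0.04 0; 0 0 0 0 0; 0 0 0 0 0"}}

```text
clock: 13.45
tcp_pos: [0.5076, -0.2788, 0.1683]
orientation: [2.136, 2.303, -0.0]
contact_force: [-0.8, 0.2, -0.2]
grip_width: -0.0005
```

```bash
python3 lookw.py 10
```

```text
t 13.45 tcp fwd/right/z [-0.0478  0.006   0.1683] yaw err 1.571 F [-0.8  0.2 -0.2] w -0.0 toolz [ 0. -0. -1.]
mask 317 372 218 349
```

View pics/w10.png

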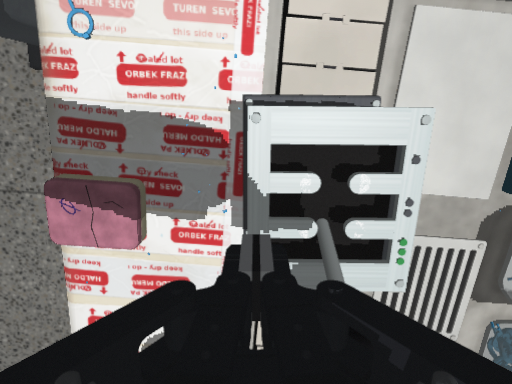

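Call:
{"method": "carry_out", "body": {"series": "-2 0 0 0 0; -2 0 0 0 0; -1 0 0 0 0; 0 0 0 0 0; 0 0 0 0 0"}}

```text
clock: 14.22
tcp_pos: [0.5114, -0.3282, 0.1682]
orientation: [-2.133, -2.305, -0.001]
contact_force: [0.6, 0.1, 0.3]
grip_width: 0.0003
```

```bash
python3 lookw.py 11; python3 - <<'E'
from st import *
s=eyes.grab_frame('scene'); t=eyes.grab_frame('top')
a=cv2.resize(s['color'][100:240,160:330],None,fx=2.2,fy=2.2,interpolation=cv2.INTER_CUBIC)
b=cv2.resize(t['color'][70:210,150:320],None,fx=2.2,fy=2.2,interpolation=cv2.INTER_CUBIC)
cv2.imwrite('pics/st11.png',np.hstack([a,b]))
E
```

```text
t 14.22 tcp fwd/right/z [-0.0476  0.0556  0.1682] yaw err 1.574 F [0.6 0.1 0.3] w 0.0 toolz [-0.     0.001 -1.   ]
[366.2 272.2] 0.86 knob loc@.18 [  0.6  56.9 180. ]
mask 318 405 152 305
```

View pics/w11.png

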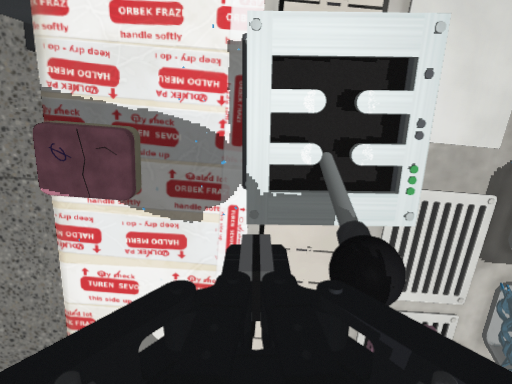

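View pics/st11.png

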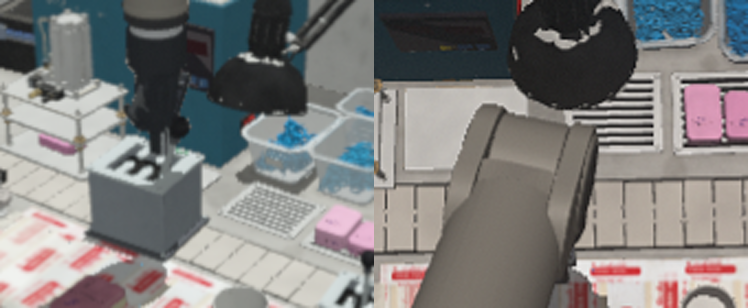

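Knob (367,272) at local (1,57), tool right behind it. Quick check of the lamp's top against the wrist joint.

```bash
python3 - <<'E'
from st import *
o,Rm=state()
t=eyes.grab_frame('top'); s=eyes.grab_frame('scene')
X,e=tri([(t,(235.4,47.3)),(s,(285,96.5))]); print('lamp top',X,loc(X),e)
# wrist head: nearest extents in top image, assume heights
for z in (.3,.35,.4,.45): print(z,[np.round(loc(onz(t,(207+i*20,118+i*5),z)),3) for i in range(3)])
# project tool axis points in both views
for z in (.25,.3,.35,.4,.45): print(z,np.round(proj(s,[*o['tcp_pos'][:2],z])[0]),np.round(proj(t,[*o['tcp_pos'][:2],z])[0]))
cv2.imwrite('pics/s12.png',cv2.resize(s['color'][0:220,120:320],None,fx=2.7,fy=2.7))
E
```

```text
t 14.47 tcp fwd/right/z [-0.0476  0.0557  0.1684] yaw err 1.574 F [-0.  -0.4  0.7] w -0.0 toolz [ 0.  0. -1.]
lamp top [ 0.77419346 -0.34382731  0.30140657] [0.21321215 0.09079265 0.30140657] [np.float64(0.0022491276771461617), np.float64(0.002249127677146368)]
0.3 [array([0.064, 0.018, 0.3  ]), array([0.049, 0.06 , 0.3  ]), array([0.034, 0.101, 0.3  ])]
0.35 [array([0.049, 0.023, 0.35 ]), array([0.034, 0.062, 0.35 ]), array([0.02 , 0.102, 0.35 ])]
0.4 [array([0.033, 0.028, 0.4  ]), array([0.02 , 0.065, 0.4  ]), array([0.007, 0.102, 0.4  ])]
0.45 [array([0.018, 0.033, 0.45 ]), array([0.006, 0.068, 0.45 ]), array([-0.007,  0.103,  0.45 ])]
0.25 [232. 141.] [231. 171.]
0.3 [231. 124.] [229. 167.]
0.35 [231. 107.] [227. 163.]
0.4 [231.  88.] [225. 158.]
0.45 [230.  70.] [223. 153.]
```

View pics/s12.png

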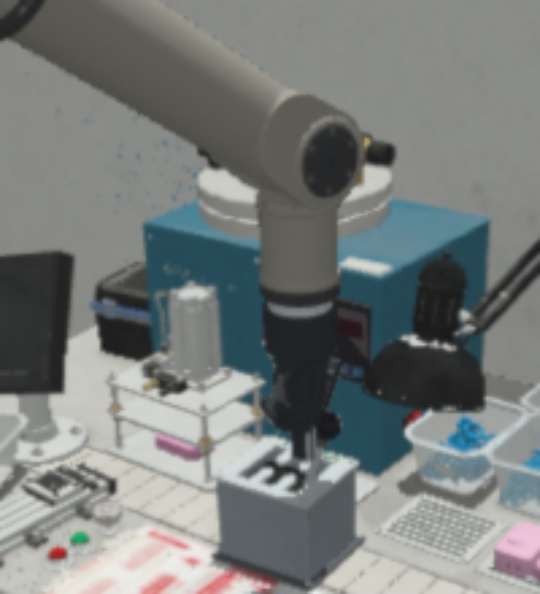

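All clear: lamp top 0.30 m at fwd 0.21, wrist joint above 0.4 m. Pushing forward.

Call:
{"method": "carry_out", "body": {"series": "0 1 0 0 0; 0 0.6 0 0 0; 0 0.6 0 0 0; 0 0.6 0 0 0; 0 0.6 0 0 0; 0 0.6 0 0 0; 0 0.6 0 0 0; 0 0 0 0 0"}}

```text
clock: 15.58
tcp_pos: [0.5578, -0.325, 0.1682]
orientation: [2.134, 2.306, 0.001]
contact_force: [-0.6, -1.3, -1.2]
grip_width: -0.0002
```

```bash
python3 lookw.py 12
```

```text
t 15.57 tcp fwd/right/z [-0.0012  0.0559  0.1682] yaw err 1.573 F [-0.6 -1.3 -1.2] w -0.0 toolz [ 0.  0. -1.]
[327.1 269.4] 0.58 knob loc@.18 [ 29.9  55.9 180. ]
mask 269 359 152 288
```

View pics/w12.png

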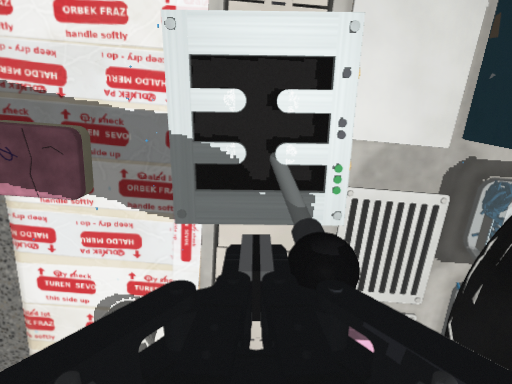

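Knob is at fwd ≈ 30 mm and moving straight. Home is about 50 mm.

Call:
{"method": "carry_out", "body": {"series": "0 0.5 0 0 0; 0 0.5 0 0 0; 0 0.4 0 0 0; 0 0.3 0 0 0; 0 0 0 0 0"}}

```text
clock: 16.35
tcp_pos: [0.5745, -0.3238, 0.1683]
orientation: [2.134, 2.305, 0.0]
contact_force: [-0.5, -0.5, -0.9]
grip_width: -0.0002
```

Call:
{"method": "carry_out", "body": {"series": "0 0.2 0 0 0; 0 0 0 0 0"}}

```text
clock: 16.6
tcp_pos: [0.5762, -0.3238, 0.1683]
orientation: [-2.134, -2.305, 0.0]
contact_force: [-0.5, 0.6, -0.9]
grip_width: 0.0002
```

```bash
python3 lookw.py 13
```

```text
t 16.6 tcp fwd/right/z [0.0173 0.056  0.1683] yaw err 1.573 F [-0.5  0.6 -0.9] w 0.0 toolz [-0. -0. -1.]
[320.6 264. ] 0.89 knob loc@.18 [ 45.5  53.5 180. ]
mask 258 355 164 288
```

View pics/w13.png

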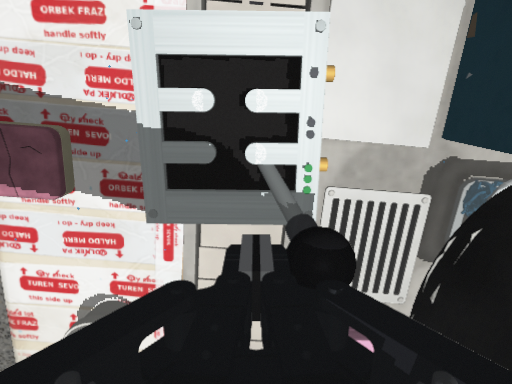

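Call:
{"method": "carry_out", "body": {"series": "0 0.2 0 0 0; 0 0 0 0 0"}}

```text
clock: 17.0
tcp_pos: [0.5783, -0.3237, 0.1683]
orientation: [2.134, 2.305, -0.0]
contact_force: [-2.1, 0.8, -1.1]
grip_width: -0.0003
```

Call:
{"method": "carry_out", "body": {"series": "0 0.15 0 0 0; 0 0 0 0 0"}}

```text
clock: 17.25
tcp_pos: [0.5798, -0.3235, 0.1683]
orientation: [2.134, 2.305, 0.0]
contact_force: [-0.6, -0.5, -1.6]
grip_width: 0.0002
```

Call:
{"method": "carry_out", "body": {"series": "0 0.15 0 0 0; 0 0 0 0 0"}}

```text
clock: 17.5
tcp_pos: [0.5813, -0.3234, 0.1683]
orientation: [2.134, 2.305, 0.0]
contact_force: [-0.4, 0.2, -0.5]
grip_width: 0.0
```

```bash
python3 lookw.py 14; python3 - <<'E'
from st import *
o,Rm=state()
w=wristcam(eyes.grab_frame('wrist'),o,Rm)
cv2.imwrite('pics/w14c.png',cv2.resize(w['color'][140:320,220:440],None,fx=3.3,fy=3.3,interpolation=cv2.INTER_CUBIC))
for ac in (.28,.31):
 for sh in (.2,.23,.26,.285):
  k=knob(ac,sh); f,ri,z=k[0]+.0019,-k[1]+.0013,k[2]
  X=[cx+f*np.cos(th)+ri*np.sin(th), cy+f*np.sin(th)-ri*np.cos(th), z]; print(ac,sh,np.round(proj(w,X)[0],1),np.round(loc(X)*1000,1))
E
```

```text
t 17.5 tcp fwd/right/z [0.0224 0.056  0.1683] yaw err 1.573 F [-0.4  0.2 -0.5] w 0.0 toolz [ 0. -0. -1.]
[318.8 257.5] 0.83 knob loc@.18 [ 49.6  50.4 180. ]
mask 255 354 165 288
t 17.65 tcp fwd/right/z [0.0223 0.056  0.1683] yaw err 1.573 F [-1.  -1.  -0.5] w -0.0 toolz [ 0. -0. -1.]
0.28 0.2 [287.5 253.8] [ 36.3  50.1 177.3]
0.28 0.23 [298.8 252.1] [ 41.4  49.8 176.3]
0.28 0.26 [309.9 250.2] [ 46.5  49.5 175.1]
0.28 0.285 [319.  248.5] [ 50.7  49.2 174. ]
0.31 0.2 [286.1 262.5] [ 36.   55.2 175.8]
0.31 0.23 [297.2 260.7] [ 41.1  54.9 174.8]
0.31 0.26 [308.  258.8] [ 46.1  54.5 173.7]
0.31 0.285 [316.8 257. ] [ 50.3  54.2 172.6]
```

View pics/w14c.png

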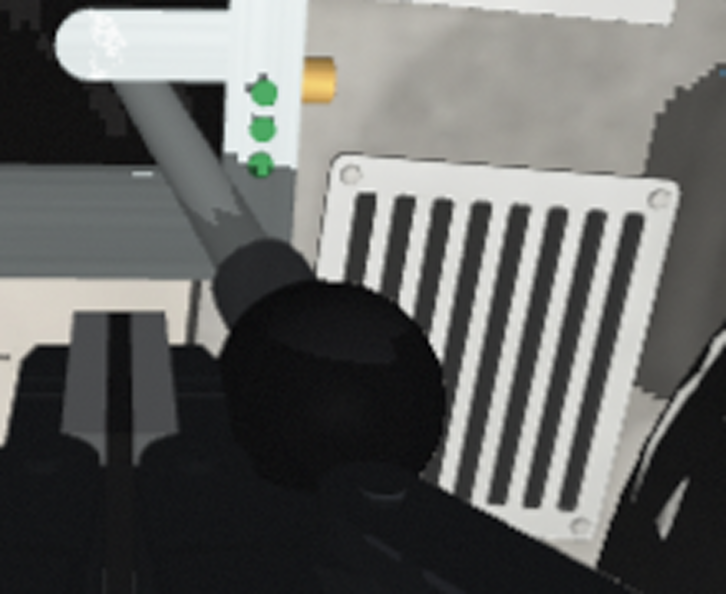

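Ball at (321,258) against a predicted (317,257) for full home. One or two more small nudges to feel the stop.

Call:
{"method": "carry_out", "body": {"series": "0 0.1 0 0 0; 0 0 0 0 0"}}

```text
clock: 17.95
tcp_pos: [0.5821, -0.3234, 0.1683]
orientation: [-2.134, -2.305, 0.0]
contact_force: [-1.9, 0.4, -1.1]
grip_width: -0.0001
```

Call:
{"method": "carry_out", "body": {"series": "0 0.1 0 0 0; 0 0 0 0 0"}}

```text
clock: 18.2
tcp_pos: [0.5829, -0.3233, 0.1681]
orientation: [-2.134, -2.305, 0.001]
contact_force: [-3.1, 0.5, -0.5]
grip_width: 0.0001
```

Call:
{"method": "carry_out", "body": {"series": "0 0.1 0 0 0; 0 0 0 0 0"}}

```text
clock: 18.45
tcp_pos: [0.5837, -0.3232, 0.168]
orientation: [-2.134, -2.305, 0.001]
contact_force: [-3.5, -0.7, -1.5]
grip_width: -0.0
```

The reaction has risen to about 3.5 N, so the lever is at its stop. Backing straight off, then up.

Call:
{"method": "carry_out", "body": {"series": "0 -0.5 0 0 0; 0 -1.5 0 0 0; 0 -3 0 0 0; 0 -4 0 0 0; 0 -3 -2 0 0; 0 0 -4 0 0; 0 0 0 0 0; 0 0 0 0 0"}}

```text
clock: 19.45
tcp_pos: [0.4642, -0.3325, 0.2284]
orientation: [2.134, 2.304, -0.0]
contact_force: [0.1, -0.3, -0.9]
grip_width: -0.0001
```

```bash
python3 lookw.py 15; python3 - <<'E'
from st import *
o,Rm=state()
w=wristcam(eyes.grab_frame('wrist'),o,Rm); s=eyes.grab_frame('scene'); t=eyes.grab_frame('top')
a=cv2.resize(s['color'][110:270,150:340],None,fx=2,fy=2,interpolation=cv2.INTER_CUBIC)
b=cv2.resize(t['color'][110:270,150:340],None,fx=2,fy=2,interpolation=cv2.INTER_CUBIC)
cv2.imwrite('pics/st15.png',np.hstack([a,b]))
for ac in (.25,.28,.31):
 for sh in (.23,.26,.285):
  k=knob(ac,sh); f,ri,z=k[0]+.0019,-k[1]+.0013,k[2]
  X=[cx+f*np.cos(th)+ri*np.sin(th), cy+f*np.sin(th)-ri*np.cos(th), z]; print(ac,sh,np.round(proj(w,X)[0],1),np.round(loc(X)*1000,1))
for n in ('open_mould','powder_pot','wax_ring'):
  print(n,[(np.round(d['uv'],1),round(d['confidence'],2)) for d in spotter.mark_of(t,n)[:2]])
E
```

```text
t 19.45 tcp fwd/right/z [-0.0951  0.0563  0.2284] yaw err 1.573 F [ 0.1 -0.3 -0.9] w -0.0 toolz [ 0.001 -0.001 -1.   ]
[488.2 215.4] 0.75 knob loc@.18 [ 47.4  54.1 180. ]
mask 386 511 144 238
t 19.6 tcp fwd/right/z [-0.0952  0.0559  0.2273] yaw err 1.573 F [-0.5 -0.4 -0.4] w 0.0 toolz [-0.001  0.001 -1.   ]
0.25 0.23 [481.1 201.2] [ 41.7  44.7 177.6]
0.25 0.26 [488.3 200.1] [ 46.8  44.4 176.4]
0.25 0.285 [494.1 199.1] [ 51.1  44.1 175.3]
0.28 0.23 [477.5 208.3] [ 41.4  49.8 176.3]
0.28 0.26 [484.6 207.2] [ 46.5  49.5 175.1]
0.28 0.285 [490.3 206.2] [ 50.7  49.2 174. ]
0.31 0.23 [473.7 215.2] [ 41.1  54.9 174.8]
0.31 0.26 [480.7 214. ] [ 46.1  54.5 173.7]
0.31 0.285 [486.3 213. ] [ 50.3  54.2 172.6]
open_mould []
powder_pot [(array([299.4, 214.4]), 0.62)]
wax_ring []
```

View pics/w15.png

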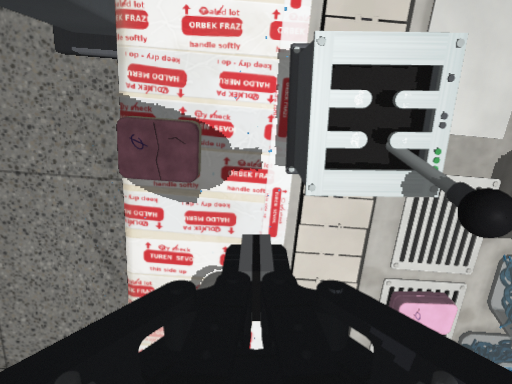

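View pics/st15.png

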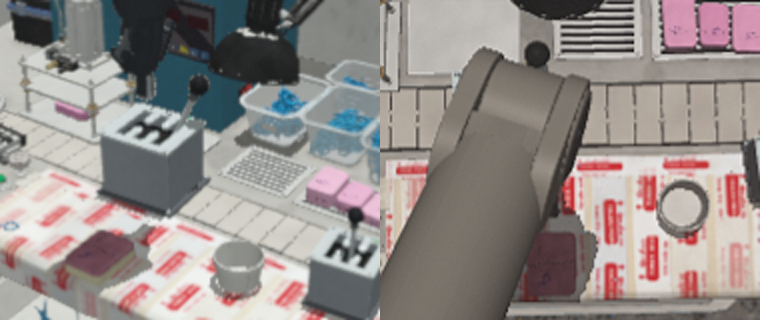

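Knob at (487,214) matches across 0.31 / shift 0.285. Mould, pot and ring look unmoved. Last cross-check with the fixed cameras, then hand in.

```bash
python3 - <<'E'
from st import *
t=eyes.grab_frame('top'); s=eyes.grab_frame('scene')
X,e=tri([(t,(228,136.5)),(s,(249,152.5))]); print('knob',np.round(loc(X)*1000,1),np.round(e,4))
for n in ('open_mould','powder_pot'): print(n,[(np.round(d['uv'],1),round(d['confidence'],2)) for d in spotter.mark_of(s,n)[:2]])
state()
print(r.hand_in())
E
```

```text
knob [ 53.   52.2 168.5] [0.0002 0.0002]
open_mould [(array([200.9, 242.2]), 0.71)]
powder_pot [(array([268.9, 250.1]), 0.96)]
t 20.1 tcp fwd/right/z [-0.0947  0.0563  0.2283] yaw err 1.573 F [ 0.1 -0.2  0.6] w 0.0 toolz [-0.  0. -1.]
the job is handed in; nothing more can be done
None
```

The lever is in the third forward slot (green pips) and at its stop, as far as my checks can tell; the job was handed in at 20.1 s and gave no verdict.

I pushed it with shut fingertips, without gripping. It went forward out of the first rear slot into the cross channel, right to the third column, then forward until it met the stop. Before the last push I turned the tool a quarter turn so the wrist camera cleared the lamp. Afterwards I backed off and lifted clear.

Last checks:
- **Lever position:** in the wrist camera the knob was at about (488, 214), where across 0.31 / shift 0.285 predicts (486, 213). Triangulating from the other two cameras put it at 53 mm forward and 52 mm right. Full home is about 50 and 54 mm, so they agree within 3 mm, though that point came out about 4 mm low.
- **Forces:** the highest reading between moves was about 3.5 N, at the stop. After backing off, readings were about zero.
- **Loose things:** the mould and pot were within about 1 pixel of where they started in the scene camera. The network missed the wax ring in the last top view, but the ring still showed in its place in the scene picture.

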